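Bring the slicer's adjustable foot down to the worktop and lock it

ROBOT

A 6-joint arm with a two-finger parallel gripper is mounted at the origin on a cart in front of the work surface, level with it; the furniture and walls round the work are solid. World frame = base frame: x ahead of the robot, y to its left, z up, the work surface at z = 0. Lengths are in m, angles in rad, forces in N, time in s.
With the tool pointing down it reaches from about 0.275 to 0.85 m from the base axis. Payload 19 kg.
Tool frame: the origin (TCP) lies on the mounting face of the last link; the fingertips stand tcp_to_tips ahead of it and the grasp point (between the pads) lies 155 mm ahead of it (tcp_to_tips is the distance from the TCP to the fingertips, in m); y points along the fingers, x is the direction in which the jaws open and shut, and the axes are right-handed (so a half turn about y gives the same grasp; the last joint's range is limited). The gripper opens to 85 mm and grips with 20 to 120 N. Pads are 22 mm wide; open, the fingers measure 114 mm over their backs; the gripper's body (76 mm by 85 mm) begins 54 mm behind the grasp point. The pads swing forward as they close: fully open they stand 13 mm farther back than shut.
Start: joints at [-1.471, 0.15, 1.437, -0, 1.554, -0.134], TCP at [0.133, -0.559, 0.405] pointing down, gripper open.
Joint ranges: [-2.8, 2.8], [-0.68, 2.1], [0.12, 2.68], [-1.39, 4.53], [0.16, 2.79], [-2.81, 2.81]. Speed limits (rad/s): [1.89, 1.89, 2.22, 3.01, 3.01, 3.01].

INTERFACE

Orientations are given as a rotation vector (axis times angle).
In Python, from cell import * gives the robot as it stands.
- The arm moves only by the tool arm_command, never from a script. Its arguments are lists of equal length, an entry for each row: "xyz": the shift along the tool's x, y, z in m, a list of three; "rotation": the turn, a rotation vector about the tool's x, y, z in degrees, a list of three; "gripper": the opening, from 0 (shut) to 1 (fully open). In form: {"xyz": [[tx, ty, tz], ...], "rotation": [[ax, ay, az], ...], "gripper": [gripper, ...]}. A call has 1 to 10 rows; each row is the pose to reach, as a shift and turn from the pose commanded when the call began, along the tool's axes at that moment; what a row does not reach only later rows make up. A row lasts 1/10 s, in which the tool goes at most 50 mm and 8.59 degrees, less where a joint would pass 70% of its speed; a pose out of reach is approached as far as the arm can. A call with a gripper value outside its range is refused whole. The fingers move at their own pace and stop on an object; "grip_force" is the grip in N (left out, the last holds). Time passes only in rows, so rows that repeat a pose let the fingers close. It gives the time, the measured TCP pose, the force and the opening at its end, in the units of the state.
- sense(): the state, without advancing time (a new reading comes with each control period).
- read_camera(name): name is "side" or "top"; returns (picture, depth): 400x640x3 uint8, red, green, blue; 400x640 float32, m along the optical axis (not along the pixel's ray), 0 where there is no reading.
- camera_params(name): a dict with "vfov" (degrees; the focal length in pixels is half the picture's height over the tangent of half this angle, whatever the lens; pixels are square), "cx", "cy" (the principal point, pixels), "view" (4x4, takes a point from world to camera coordinates). Camera axes: x right, y up, looking along -z (the intrinsics and any distortion apply to the point x, -y, -z); pixel columns grow to the right and rows downward; lengths in m; the calibration is good to about 2 mm. A picture is of the moment at which its call begins. camera_params takes no time and is no camera call.
- hand_in(): hands the job in, once; it reports no verdict.
The state is a dict: "clock": time; "q": joint angles; "dq": joint speeds; "tau": joint torques, N m; "eef_pos": TCP position; "ee_rot": TCP orientation; "wrist_force": force on the tool from outside, world axes, zero at the start; "moment": the same for the moment, N m; "finger_gap": finger opening in m.
Only numpy, scipy, OpenCV 4.12 (cv2) and the standard library are available. Lean on these libraries where they do the work, as an engineer would, in place of code of your own. Each camera call takes 0.05 s, during which the arm holds its last target.

TASK

The food slicer stands on three plain feet and rocks, because the adjustable foot at its front left corner hangs a few millimetres clear of the worktop. Turn the black knob on top of that foot clockwise until its rubber pad has just come to bear: lightly loaded by itself, neither hanging clear nor jacking the corner up. Then turn the steel lock nut under the knob clockwise until it is fully home on the base, without forcing or shoving the slicer, leave the foot set and let go, with the jar, mug and peeler left alone.

Things in the scene. Friction and masses are not known exactly. Their poses are not given: they have to be found in the camera images.
- slicer: Food slicer, about 4 kg, loose on the worktop: flat cast base 200 x 256 mm with round ears (radius 23) at the corners, its deck 40 mm above the worktop; white motor housing (170 mm high), round blade, food tray. Origin: under the base's centre at worktop level; x to its back, y to its left. Feet at x = +-85, y = +-118 mm. Nothing above the deck within 80 mm of the adjustable foot's axis.
- foot: Adjustable foot at the slicer's front left corner (x -85, y +118 mm). Origin: centre of its black knob, 33 mm diameter, 20 mm high, about 87 mm above the worktop at the start. Clockwise from above lowers it 6 mm a turn. Knob, stem and rubber pad (54 mm diameter) turn together; the pad hangs 0.5 to 4.6 mm clear, and the knob's height does not tell how much.
- nut_grip (a point): Middle of the steel lock nut on the same axis, below the knob: knurled collar 46 mm diameter, 20 mm high (10 mm above and below this point). Its underside stands 1 to 2 mm above the deck until it is turned home. The deck spreads under it all round, so fingertips must stay above 41 mm over the worktop. Between nut and knob is a bare neck 11 to 16 mm high.
- lock_nut (a joint): Angle of the lock nut in rad: 0 to 0.8 at the start, grows clockwise from above, 1.80 when home against the deck (hard stop there). It sinks 6 mm a turn. Its thread friction is about 0.03 N m. It does not move when the knob is turned.
- ear (a point): Point on the vertical axis of foot and nut, on the deck of the front left ear, 40 mm above the worktop. The knob turns with about 0.03 N m while the pad hangs free; once the pad rubs on the worktop the drag grows by about 0.018 N m per newton on the pad (it fades in a few tenths of a second when the turning stops): so contact is felt. Each 0.1 rad after first contact adds about 2 N; from about 13 N on, the corner is jacked up.
- jam_jar: Jam jar, 66 mm diameter, 108 mm high, origin under its centre; stands to the left of the slicer. Leave it alone.
- mug: Mug, 84 mm diameter, 89 mm high, origin under it; stands to the right of the slicer. Leave it alone.
- peeler: Peeler, 170 mm long, 18 mm high, origin under its middle; lies on the worktop to the left of the adjustable foot. Leave it alone.

How it is judged:
On the way, in this order (a step that is already met when the one before it is completed fails the run):
1. the foot, let go of, bears lightly on the worktop (0.8 to 8 N) (contact force between foot and anything else between 0.8 and 8 N and contact force between the fingers and foot below 0.2 N), for 0.3 s.
2. the lock nut is turned home on the deck (value of joint lock_nut above 1.68 rad), for 0.2 s.
At the end, for the whole second after the job is handed in: The adjustable foot bears on the worktop with 0.8 to 8 N, the lock nut is within 0.12 rad of home, and the slicer stands still and level on its feet (contact force between foot and anything else between 0.8 and 8 N and value of joint lock_nut above 1.68 rad and linear speed of slicer below 0.01 m/s and angle between slicer's own z axis and vertical below 0.02 rad); the robot touches nothing.
It fails at once if the adjustable foot is forced onto the worktop: more than 9 N on any of the three points of its pad that bear (some 25 N in all) (contact force between any of foot_pad_c0, foot_pad_c1, foot_pad_c2 and anything else above 9 N).
It fails at once if the slicer is shoved more than 20 mm or tipped (distance of slicer from where it was at the start of the episode above 0.02 m or angle between slicer's own z axis and vertical above 0.06 rad).
It fails at once if the jar, mug or peeler is moved more than 15 mm (distance of any of jam_jar, mug, peeler from where it was at the start of the episode above 0.015 m).
It also fails if it takes over 72 s, if anything falls off the work surface, if the arm or the gripper's body presses on something with over 40 N, if the wrist force passes 120 N, or if a joint passes its speed limit or range.

## Working session

There is one attempt and no reset: what is moved stays moved. The work goes in short steps, Python scripts to look and compute and a tool call to move; the robot and the scene stay as the last step left them, time stands still between calls to the robot, and variables do not carry over. Pictures are saved under pics/ and viewed, and the job is handed in when it is done.

Besides the shell and the picture viewer there is one more tool, called after "Request:" as a command line: name --argument value ..., lists and objects as JSON in quotes. arm_command: Moves the arm, as the interface text tells. Its arguments: {"type":"object","properties":{"xyz":{"type":"array"},"rotation":{"type":"array"},"gripper":{"type":"array"},"grip_force":{"type":"number"}},"required":["xyz","rotation","gripper"]}

```bash
ls; mkdir -p pics; python3 - <<'E'
from cell import *
import cv2,numpy as np
print(sense())
for n in("top","side"):
    p,d=read_camera(n); cv2.imwrite(f"pics/{n}0.png",p[:,:,::-1]); np.save(f"{n}0.npy",d); print(n,camera_params(n))
E
```

```text
pics
{'clock': 0.0, 'q': array([-1.47099588e+00,  1.50959407e-01,  1.43801493e+00, -3.00197326e-06,
        1.55379310e+00, -1.33997247e-01]), 'dq': array([7.66358625e-05, 3.59507944e-04, 1.16571342e-03, 5.17647894e-05,
       7.14083074e-04, 4.38948466e-04]), 'tau': array([-1.18272703e-03, -7.13045526e+01, -5.70870602e+01, -2.28087465e-04,
        8.91444302e-03,  2.82762221e-05]), 'eef_pos': array([ 0.13319018, -0.55932109,  0.4040985 ]), 'ee_rot': array([-1.30989189,  1.03581078, -1.03444377]), 'wrist_force': array([-0.21166996, -0.7384613 ,  0.42348516]), 'moment': array([-0.00434723, -0.0210298 ,  0.05585248]), 'finger_gap': 0.08555136823477244}
top {'vfov': 53.05364194195477, 'cx': 321.2507276745956, 'cy': 205.6049798877878, 'view': array([[-0.01868296, -0.99961421, -0.02055185, -0.11593721],
       [ 0.98722475, -0.02169675,  0.15784973, -0.55883053],
       [-0.15823474, -0.01734019,  0.98724925, -0.91095748],
       [ 0.        ,  0.        ,  0.        ,  1.        ]])}
side {'vfov': 50.90721029379841, 'cx': 325.54519877155656, 'cy': 197.0664782877125, 'view': array([[ 0.99756151,  0.0672327 , -0.01872964, -0.52749033],
       [-0.03546913,  0.71949223,  0.69359417,  0.07268305],
       [ 0.06010804, -0.69123853,  0.72012244, -1.08455657],
       [ 0.        ,  0.        ,  0.        ,  1.        ]])}
```

View pics/top0.png

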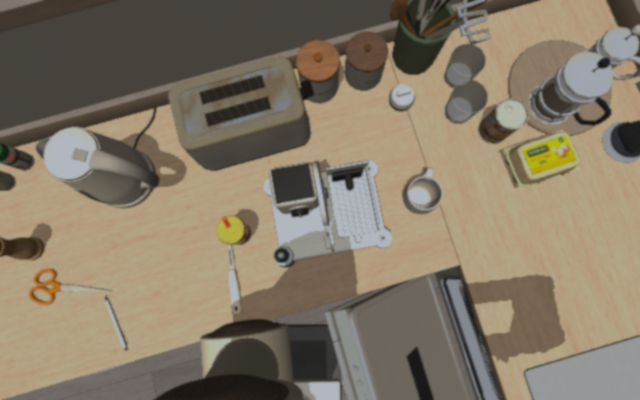

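View pics/side0.png

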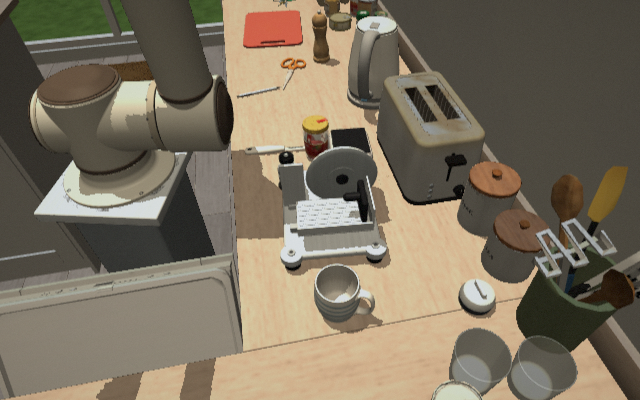

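```bash
python3 - <<'E'
import cell
print([n for n in dir(cell) if n[0]!='_'])
try: print(cell.tcp_to_tips)
except Exception as e: print(e)
from scipy.spatial.transform import Rotation as R
import numpy as np
print(R.from_rotvec(cell.sense()['ee_rot']).as_matrix().round(3))
E
```

```text
['PlanningError', 'camera_params', 'hand_in', 'read_camera', 'sense', 'tcp_to_tips']
0.1734
[[ 0.232 -0.     0.973]
 [-0.973  0.001  0.232]
 [-0.001 -1.     0.   ]]
```

```bash
cat > h.py <<'E'
from cell import *
import cv2,numpy as np
from scipy.spatial.transform import Rotation as R
def K(n):
    c=camera_params(n); f=200/np.tan(np.radians(c['vfov']/2)); return f,c['cx'],c['cy'],c['view']
def cloud(n,d):
    f,cx,cy,V=K(n); v,u=np.mgrid[:400,:640]
    P=np.stack([(u-cx)/f*d,-(v-cy)/f*d,-d],-1)
    return (P-V[:3,3])@V[:3,:3]
def proj(n,p):
    f,cx,cy,V=K(n); q=V[:3,:3]@np.array(p)+V[:3,3]
    return cx+f*q[0]/-q[2], cy-f*q[1]/-q[2]
E
python3 - <<'E'
from h import *
for n,(u0,v0,u1,v1) in (("top",(220,150,400,280)),("side",(235,100,395,275))):
    p=cv2.imread(f"pics/{n}0.png")[v0:v1,u0:u1]; cv2.imwrite(f"pics/{n}0c.png",cv2.resize(p,None,fx=4.4 if n=='top' else 3.4,fy=4.4 if n=='top' else 3.4,interpolation=cv2.INTER_CUBIC))
    d=np.load(f"{n}0.npy"); W=cloud(n,d); np.save(n+"W.npy",W)
    if n=='top':
        for u,v in((283,256),(283,250),(280,254),(288,256),(383,238),(371,167),(268,187),(231,231),(235,290),(300,300),(310,245)): print(u,v,W[v,u].round(4))
    else:
        for u,v in((287,155),(287,160),(292,255),(376,250),(316,122)): print(u,v,W[v,u].round(4))
E
```

```text
283 256 [ 0.4371 -0.0416  0.0958]
283 250 [ 0.4503 -0.0416  0.0951]
280 254 [ 0.4416 -0.0351  0.0964]
288 256 [ 0.437  -0.0524  0.0934]
383 238 [ 0.4761 -0.2702  0.0456]
371 167 [ 0.6486 -0.2493  0.0408]
268 187 [6.053e-01 6.000e-04 3.920e-02]
231 231 [0.4937 0.072  0.1069]
235 290 [0.3619 0.0818 0.0182]
300 300 [ 0.3349 -0.0713  0.0017]
310 245 [ 0.4636 -0.0989  0.0386]
287 155 [ 0.4447 -0.038   0.0963]
287 160 [ 0.446  -0.0505  0.0921]
292 255 [ 0.4814 -0.2768  0.041 ]
376 250 [ 0.6479 -0.2548  0.0399]
316 122 [0.5025 0.0737 0.109 ]
```

View pics/top0c.png

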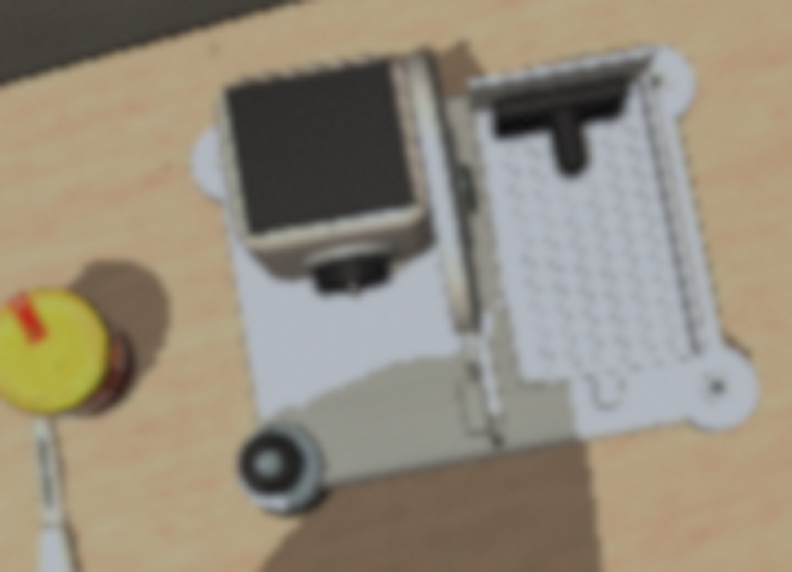

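View pics/side0c.png

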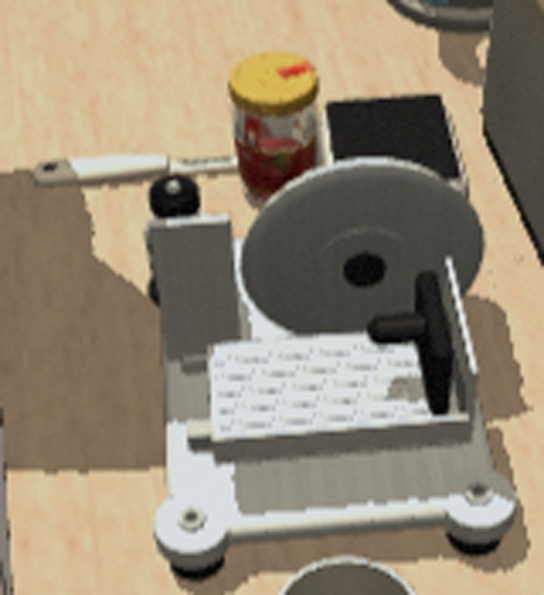

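```bash
python3 - <<'E'
from h import *
for n in("top","side"):
    W=np.load(n+"W.npy"); im=cv2.imread(f"pics/{n}0.png").astype(int)
    near=np.hypot(W[...,0]-.443,W[...,1]+.038)<.035
    m=near&(W[...,2]>.088)&(W[...,2]<.12)
    P=W[m]; v,u=np.nonzero(m)
    print(n,'knobtop',m.sum(),P.min(0).round(4),P.max(0).round(4),((P.min(0)+P.max(0))/2).round(4),np.median(P,0).round(4))
    for a,b in((.09,.094),(.094,.096),(.096,.1)): print(a,(m&(W[...,2]>a)&(W[...,2]<b)).sum())
    # contact plane residual of worktop near
    w=(np.hypot(W[...,0]-.42,W[...,1]+.0)<.12)&(abs(W[...,2])<.006); print('table z',np.median(W[w][:,2]))
    m2=near&(W[...,2]>.05)&(W[...,2]<.075); P=W[m2]; print('nut',m2.sum(),P.min(0).round(4),P.max(0).round(4))
    h=np.histogram(W[near][:,2],bins=np.arange(.03,.105,.004)); print(list(zip(h[1].round(3),h[0])))
W=np.load("topW.npy")
# slicer deck edges
mid=(W[...,2]>.034)&(W[...,2]<.046)&(W[...,0]>.4)&(W[...,0]<.7)&(W[...,1]>-.32)&(W[...,1]<.03)
P=W[mid][:,:2].astype(np.float32); r=cv2.minAreaRect(P); print(r)
for c,rad in(((382.7,237.7),0),((368.9,168.6),0)):
    print(W[int(round(c[1])),int(round(c[0]))])
# circle fit ear outer boundary
E
```

```text
top knobtop 181 [ 0.424  -0.0545  0.0886] [ 0.4549 -0.0214  0.1006] [ 0.4395 -0.0379  0.0946] [ 0.4394 -0.0374  0.0959]
0.09 29
0.094 63
0.096 87
table z 0.00042330327302156215
nut 124 [ 0.4179 -0.0604  0.0512] [ 0.4614 -0.0142  0.0653]
[(np.float64(0.03), np.int64(3)), (np.float64(0.034), np.int64(32)), (np.float64(0.038), np.int64(128)), (np.float64(0.042), np.int64(29)), (np.float64(0.046), np.int64(4)), (np.float64(0.05), np.int64(1)), (np.float64(0.054), np.int64(9)), (np.float64(0.058), np.int64(80)), (np.float64(0.062), np.int64(34)), (np.float64(0.066), np.int64(0)), (np.float64(0.07), np.int64(0)), (np.float64(0.074), np.int64(0)), (np.float64(0.078), np.int64(4)), (np.float64(0.082), np.int64(2)), (np.float64(0.086), np.int64(4)), (np.float64(0.09), np.int64(29)), (np.float64(0.094), np.int64(134)), (np.float64(0.098), np.int64(17))]
side knobtop 133 [ 0.4257 -0.057   0.0884] [ 0.4581 -0.0251  0.0982] [ 0.4419 -0.041   0.0933] [ 0.4425 -0.0442  0.0947]
0.09 32
0.094 57
0.096 31
table z -0.0005803512179886822
nut 16 [ 0.4185 -0.055   0.0521] [ 0.4564 -0.0208  0.0629]
[(np.float64(0.03), np.int64(1)), (np.float64(0.034), np.int64(1)), (np.float64(0.038), np.int64(0)), (np.float64(0.042), np.int64(2)), (np.float64(0.046), np.int64(3)), (np.float64(0.05), np.int64(1)), (np.float64(0.054), np.int64(3)), (np.float64(0.058), np.int64(11)), (np.float64(0.062), np.int64(1)), (np.float64(0.066), np.int64(0)), (np.float64(0.07), np.int64(0)), (np.float64(0.074), np.int64(1)), (np.float64(0.078), np.int64(8)), (np.float64(0.082), np.int64(24)), (np.float64(0.086), np.int64(17)), (np.float64(0.09), np.int64(32)), (np.float64(0.094), np.int64(87)), (np.float64(0.098), np.int64(1))]
((0.5741922855377197, -0.13238291442394257), (0.27972304821014404, 0.2853170335292816), 9.15845775604248)
[ 0.47612939 -0.27022302  0.04556135]
[ 0.64350098 -0.24417799  0.04190102]
```

```bash
python3 - <<'E'
from h import *
W=np.load("topW.npy")
for u,v in((390,340),(420,300),(310,340),(250,360),(460,310),(320,280)): print(u,v,W[v,u].round(3))
m=(W[...,1]>-.6)&(W[...,1]<.1)&(W[...,0]>.1)&(W[...,0]<.46)
for y in np.arange(-.6,.1,.1):
    for x in (.1,.2,.3,.4):
        k=m&(abs(W[...,0]-x-.05)<.05)&(abs(W[...,1]-y-.05)<.05); print(x,round(y,1),W[k][:,2].max().round(3) if k.any() else None)
E
```

```text
390 340 [ 0.19  -0.323 -0.291]
420 300 [ 0.286 -0.481 -0.567]
310 340 [ 0.111 -0.054 -0.792]
250 360 [ 0.286 -0.033  0.417]
460 310 [ 0.234 -0.668 -0.696]
320 280 [ 0.381 -0.12  -0.001]
0.1 -0.6 0.013
0.2 -0.6 0.006
0.3 -0.6 0.006
0.4 -0.6 0.006
0.1 -0.5 -0.362
0.2 -0.5 0.003
0.3 -0.5 0.006
0.4 -0.5 0.006
0.1 -0.4 -0.22
0.2 -0.4 -0.265
0.3 -0.4 0.006
0.4 -0.4 0.006
0.1 -0.3 -0.129
0.2 -0.3 -0.13
0.3 -0.3 0.006
0.4 -0.3 0.042
0.1 -0.2 0.005
0.2 -0.2 0.632
0.3 -0.2 0.652
0.4 -0.2 0.985
0.1 -0.1 0.189
0.2 -0.1 0.501
0.3 -0.1 0.672
0.4 -0.1 0.101
0.1 -0.0 -0.516
0.2 -0.0 0.599
0.3 -0.0 0.64
0.4 -0.0 0.019
```

Request:
arm_command --xyz '[[-0.03,0,0.03],[-0.07,0,0.07],[-0.11,0,0.105],[-0.15,0,0.14],[-0.18,0,0.175],[-0.215,0,0.21],[-0.25,0,0.245],[-0.285,0,0.28],[-0.32,0,0.31],[-0.35,0,0.34]]' --rotation '[[0,-8,0],[0,-16,0],[0,-24,0],[0,-32,0],[0,-40,0],[0,-48,0],[0,-56,0],[0,-64,0],[0,-72,0],[0,-80,0]]' --gripper '[1,1,1,1,1,1,1,1,1,1]'

```text
clock: 1.1
eef_pos: [0.3832, -0.1378, 0.4048]
ee_rot: [-1.57, -0.051, 0.051]
wrist_force: [1.4, -0.8, 0.1]
finger_gap: 0.0858
```

Request:
arm_command --xyz '[[0.02,0,0.03],[0.04,0,0.06],[0.0636,0,0.0978],[0.0636,0.02,0.0978],[0.0636,0.04,0.0978],[0.0636,0.06,0.0978],[0.0636,0.07,0.0978],[0.0636,0.07,0.0978],[0.0636,0.07,0.0978],[0.0636,0.07,0.0978]]' --rotation '[[0,-8,0],[0,-16,0],[0,-24,0],[0,-32,0],[0,-40,0],[0,-48,0],[0,-56,0],[0,-64,0],[0,-72,0],[0,-80,0]]' --gripper '[1,1,1,1,1,1,1,1,1,1]'

```text
clock: 2.1
eef_pos: [0.4405, -0.0387, 0.3344]
ee_rot: [-1.258, -1.128, 1.128]
wrist_force: [-0.2, 0.4, -0.0]
finger_gap: 0.0858
```

```bash
python3 - <<'E'
from h import *
s=sense(); print(s['q'].round(3),s['moment'].round(3),s['wrist_force'].round(2)); print(R.from_rotvec(s['ee_rot']).as_matrix().round(4))
E
```

```text
[-0.262 -0.095  1.833  0.     1.404 -1.723] [-0.019  0.011 -0.013] [-0.23  0.42 -0.02]
[[ 1.093e-01 -6.000e-04 -9.940e-01]
 [ 9.940e-01  3.000e-04  1.093e-01]
 [ 2.000e-04 -1.000e+00  7.000e-04]]
```

Request:
arm_command --xyz '[[0,0.01,0],[0,0.02,0],[0,0.03,0],[0,0.04,0],[0,0.05,0],[0,0.06,0],[0,0.06,0]]' --rotation '[[0,-8,0],[0,-16,0],[0,-24,0],[0,-32,0],[0,-40,0],[0,-48,0],[0,-51,0]]' --gripper '[1,1,1,1,1,1,1]'

```text
clock: 2.8
eef_pos: [0.4401, -0.0386, 0.2733]
ee_rot: [-0.73, -1.756, 1.756]
wrist_force: [-0.0, -0.6, 0.7]
finger_gap: 0.0859
```

```bash
python3 - <<'E'
from h import *
s=sense(); print(s['q'].round(3),s['eef_pos'].round(4),s['moment'].round(3)); print(R.from_rotvec(s['ee_rot']).as_matrix().round(4))
for n in("top","side"):
    p,d=read_camera(n); np.save(n+"1.npy",d); u0,v0,u1,v1=(220,180,380,300) if n=='top' else (235,80,395,200)
    cv2.imwrite(f"pics/{n}1.png",cv2.resize(p[v0:v1,u0:u1,::-1],None,fx=4,fy=4,interpolation=cv2.INTER_CUBIC))
    s=sense(); print(s['moment'].round(3),s['wrist_force'].round(2))
E
```

```text
[-0.262 -0.043  1.915  0.     1.272 -2.613] [ 0.4401 -0.0386  0.2733] [ 0.037 -0.019 -0.019]
[[-7.036e-01 -2.200e-03 -7.106e-01]
 [ 7.106e-01  7.000e-04 -7.036e-01]
 [ 2.000e-03 -1.000e+00  1.100e-03]]
[-0.025  0.036  0.006] [-0.05  0.19  0.79]
[-0.005 -0.034 -0.004] [-0.01  0.54  0.56]
```

View pics/top1.png

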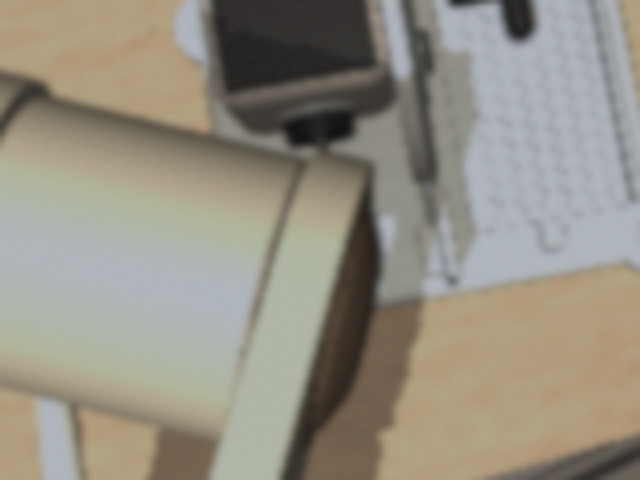

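View pics/side1.png

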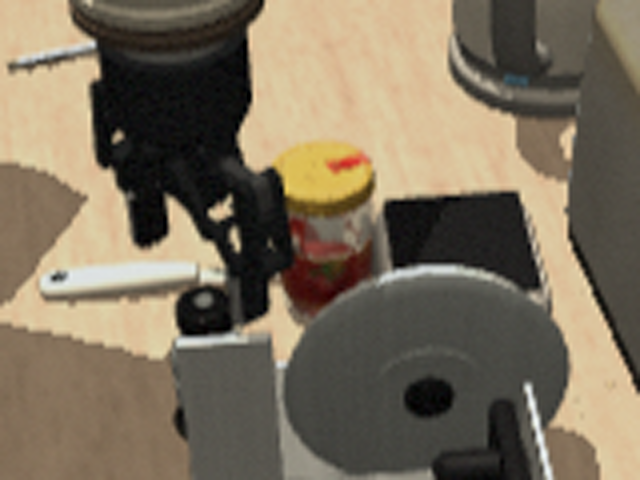

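Request:
arm_command --xyz '[[0,0.015,0],[0,0.033,0],[0,0.033,0]]' --rotation '[[0,0,0],[0,0,0],[0,0,0]]' --gripper '[1,1,1]' --grip_force 20

```text
clock: 3.2
eef_pos: [0.44, -0.0386, 0.2401]
ee_rot: [-0.735, -1.751, 1.751]
wrist_force: [0.6, -0.6, 0.7]
finger_gap: 0.0854
```

Request:
arm_command --xyz '[[0,0,0],[0,0,0],[0,0,0],[0,0,0]]' --rotation '[[0,0,0],[0,0,0],[0,0,0],[0,0,0]]' --gripper '[0.25,0.25,0.25,0.25]' --grip_force 20

```text
clock: 3.6
eef_pos: [0.4399, -0.038, 0.242]
ee_rot: [-0.734, -1.753, 1.751]
wrist_force: [-15.3, 16.1, 16.5]
finger_gap: 0.032
```

```bash
cat > s.py <<'E'
from h import *
s=sense(); print(s['clock'],s['q'].round(3),s['eef_pos'].round(4),'F',s['wrist_force'].round(2),'M',s['moment'].round(3),'tau',s['tau'].round(4),s['finger_gap'].round(4))
Rm=R.from_rotvec(s['ee_rot']).as_matrix(); print('Ftool',(Rm.T@s['wrist_force']).round(2))
E
python3 s.py
```

```text
Traceback (most recent call last):
  File "s.py", line 2, in <module>
    s=sense(); print(s['clock'],s['q'].round(3),s['eef_pos'].round(4),'F',s['wrist_force'].round(2),'M',s['moment'].round(3),'tau',s['tau'].round(4),s['finger_gap'].round(4))
                                                                                                                                                     ^^^^^^^^^^^^^^^^^^^^^
AttributeError: 'float' object has no attribute 'round'
```

```bash
sed -i "s/s\['finger_gap'\].round(4)/round(s['finger_gap'],4)/" s.py; python3 s.py
```

```text
3.6 [-2.620e-01 -9.000e-03  1.952e+00  2.000e-03  1.202e+00 -2.608e+00] [ 0.4399 -0.038   0.242 ] F [-15.27  16.1   16.49] M [2.424 2.404 0.077] tau [-10.2346 -43.1877 -58.924   -5.1096  -9.342    0.0659] 0.032
Ftool [ 22.24 -16.42  -0.35]
```

Request:
arm_command --xyz '[[0.0005,-0.001,0],[0.001,-0.0018,0]]' --rotation '[[0,0,0],[0,0,0]]' --gripper '[0.25,0.25]'

```text
clock: 3.8
eef_pos: [0.4396, -0.0377, 0.2434]
ee_rot: [-0.736, -1.753, 1.752]
wrist_force: [3.4, 0.3, -12.0]
finger_gap: 0.032
```

```bash
python3 s.py
```

```text
3.8 [-2.610e-01 -1.200e-02  1.951e+00  1.000e-03  1.203e+00 -2.606e+00] [ 0.4396 -0.0377  0.2434] F [  3.45   0.26 -11.98] M [ 0.209 -0.271 -0.03 ] tau [-2.70000e-01 -5.42413e+01 -5.42491e+01 -3.77100e-01  7.06600e-01
 -4.62000e-02] 0.032
Ftool [-2.24 11.98 -2.64]
```

Request:
arm_command --xyz '[[0,0.0007,0],[0,0.0007,0]]' --rotation '[[0,0,0],[0,0,0]]' --gripper '[0.25,0.25]'

```text
clock: 4.0
eef_pos: [0.4397, -0.0378, 0.2428]
ee_rot: [-0.736, -1.753, 1.752]
wrist_force: [-4.0, 4.6, 0.1]
finger_gap: 0.0318
```

```bash
python3 s.py
```

```text
4.0 [-2.610e-01 -1.100e-02  1.952e+00  1.000e-03  1.202e+00 -2.607e+00] [ 0.4397 -0.0378  0.2428] F [-3.98  4.59  0.07] M [ 0.935  0.791 -0.057] tau [-1.91550e+00 -4.98728e+01 -5.30757e+01 -1.16580e+00 -1.69080e+00
 -1.30000e-03] 0.0318
Ftool [ 6.07 -0.07 -0.37]
```

Request:
arm_command --xyz '[[0,5e-05,0],[0,0.0001,0],[0,0.00015,0],[0,0.0002,0],[0,0.00025,0],[0,0.0003,0],[0,0.00035,0],[0,0.0004,0]]' --rotation '[[0,3,0],[0,6,0],[0,9,0],[0,12,0],[0,15,0],[0,18,0],[0,21,0],[0,24,0]]' --gripper '[0.25,0.25,0.25,0.25,0.25,0.25,0.25,0.25]'

```text
clock: 4.8
eef_pos: [0.4395, -0.0375, 0.2423]
ee_rot: [-1.018, -1.465, 1.464]
wrist_force: [-8.2, 11.2, 3.2]
finger_gap: 0.0317
```

```bash
python3 s.py
```

```text
4.8 [-2.610e-01 -1.100e-02  1.953e+00  1.000e-03  1.202e+00 -2.186e+00] [ 0.4395 -0.0375  0.2423] F [-8.18 11.19  3.2 ] M [1.831 1.152 0.039] tau [ -4.3949 -49.0011 -54.584   -2.536   -3.0527  -1.6768] 0.0317
Ftool [13.34 -3.16  3.8 ]
```

Request:
arm_command --xyz '[[0.0005,0,0.00015],[0.0005,5e-05,0.00015],[0.0005,0.0001,0.00015],[0.0005,0.00015,0.00015],[0.0005,0.0002,0.00015]]' --rotation '[[0,3,0],[0,6,0],[0,9,0],[0,12,0],[0,15,0]]' --gripper '[0.25,0.25,0.25,0.25,0.25]'

```text
clock: 5.3
eef_pos: [0.4393, -0.037, 0.2422]
ee_rot: [-1.162, -1.277, 1.276]
wrist_force: [-4.2, 10.4, 1.1]
finger_gap: 0.0321
```

```bash
python3 s.py; python3 - <<'E'
from h import *
read_camera("side"); s=sense(); print(s['moment'][2],s['tau'][5],s['dq'][5],s['q'][5])
E
```

```text
5.3 [-0.26  -0.011  1.954  0.002  1.201 -1.923] [ 0.4393 -0.037   0.2422] F [-4.2  10.4   1.14] M [1.956 0.856 0.096] tau [ -4.6025 -49.2921 -54.1275  -2.7877  -2.4927  -1.6759] 0.0321
Ftool [10.75 -1.12  3.22]
0.04534496383284227 -1.3312092795968056 -0.09013426018269542 -1.919415416295736
```

Request:
arm_command --xyz '[[0.0005,5e-05,0.0002],[0.0005,0.0001,0.0002],[0.0005,0.00015,0.0002],[0.0005,0.0002,0.0002],[0.0005,0.00025,0.0002]]' --rotation '[[0,3,0],[0,6,0],[0,9,0],[0,12,0],[0,15,0]]' --gripper '[0.25,0.25,0.25,0.25,0.25]'

```text
clock: 5.85
eef_pos: [0.4392, -0.0366, 0.242]
ee_rot: [-1.283, -1.084, 1.082]
wrist_force: [-2.9, 10.8, 1.7]
finger_gap: 0.0319
```

```bash
cat >> s.py <<'E'
L=[s['moment'][2]]; T=[s['tau'][5]]
for i in range(2):
    read_camera("side"); s=sense(); L.append(s['moment'][2]); T.append(s['tau'][5])
print('Mz',np.round(L,3),np.mean(L).round(3),'T6',np.round(T,4), s['wrist_force'].round(1))
E
python3 s.py
```

```text
5.85 [-0.259 -0.012  1.954  0.002  1.2   -1.66 ] [ 0.4392 -0.0366  0.242 ] F [-2.94 10.78  1.67] M [1.927 0.518 0.047] tau [ -4.6599 -49.2522 -53.2952  -2.9163  -1.9071  -1.6587] 0.0319
Ftool [10.13 -1.65  4.72]
Mz [ 0.047 -0.013 -0.005] 0.01 T6 [-1.6587 -1.3257  1.4273] [-2.9 10.3  0.6]
```

Request:
arm_command --xyz '[[0.0003,5e-05,0.0001],[0.0006,0.0001,0.0002],[0.0009,0.00015,0.0003],[0.0009,0.0002,0.0003],[0.0009,0.00025,0.0003]]' --rotation '[[0,3,0],[0,6,0],[0,9,0],[0,12,0],[0,15,0]]' --gripper '[0.25,0.25,0.25,0.25,0.25]'

```text
clock: 6.45
eef_pos: [0.4392, -0.0359, 0.2419]
ee_rot: [-1.382, -0.886, 0.885]
wrist_force: [-1.4, 6.6, -1.1]
finger_gap: 0.032
```

```bash
python3 s.py
```

```text
6.45 [-2.570e-01 -1.200e-02  1.955e+00  1.000e-03  1.199e+00 -1.397e+00] [ 0.4392 -0.0359  0.2419] F [-1.39  6.61 -1.1 ] M [1.374 0.131 0.152] tau [ -3.0506 -49.3477 -52.0399  -2.0313  -0.9724  -1.6296] 0.032
Ftool [5.42 1.11 4.02]
Mz [ 0.152  0.016 -0.007] 0.054 T6 [-1.6296 -1.3337  1.4014] [-0.8  6.4  0.4]
```

Request:
arm_command --xyz '[[0.0002,5e-05,0.0001],[0.0004,0.0001,0.0002]]' --rotation '[[0,3,0],[0,6,0]]' --gripper '[0.25,0.25]'

```text
clock: 6.75
eef_pos: [0.4392, -0.0356, 0.2418]
ee_rot: [-1.416, -0.806, 0.805]
wrist_force: [0.5, 3.4, 0.1]
finger_gap: 0.0319
```

```bash
python3 s.py
```

```text
6.75 [-2.560e-01 -1.200e-02  1.955e+00  1.000e-03  1.198e+00 -1.291e+00] [ 0.4392 -0.0356  0.2418] F [0.48 3.41 0.15] M [0.873 0.018 0.106] tau [ -1.7835 -49.4509 -51.4076  -1.2059  -0.4493  -1.7925] 0.0319
Ftool [ 3.18 -0.15  1.33]
Mz [ 0.106 -0.053 -0.113] -0.02 T6 [-1.7925 -1.7163  1.5578] [-1.5  4.7  0.8]
```

```bash
sed -i 's/range(2)/range(1)/' s.py
```

Request:
arm_command --xyz '[[0,0,0],[0.0001,0,0],[0.0002,5e-05,0],[0.0002,0.0001,0],[0.0002,0.0001,0],[0.0002,0.0001,0],[0.0002,0.00015,0],[0.0002,0.00015,0],[0.0002,0.0002,0],[0.0002,0.0002,0]]' --rotation '[[0,1.2,0],[0,2.4,0],[0,3.6,0],[0,4.8,0],[0,6,0],[0,7.2,0],[0,8.4,0],[0,9.6,0],[0,10.8,0],[0,12,0]]' --gripper '[0.25,0.25,0.25,0.25,0.25,0.25,0.25,0.25,0.25,0.25]'

```text
clock: 7.85
eef_pos: [0.4394, -0.0354, 0.2417]
ee_rot: [-1.472, -0.647, 0.646]
wrist_force: [-0.3, 7.5, 2.7]
finger_gap: 0.0322
```

```bash
python3 s.py
```

```text
7.85 [-2.560e-01 -1.200e-02  1.955e+00  1.000e-03  1.198e+00 -1.083e+00] [ 0.4394 -0.0354  0.2417] F [-0.28  7.52  2.71] M [ 1.43  -0.238  0.175] tau [ -3.2806 -48.3541 -50.3719  -2.1943  -0.449   -0.5339] 0.0322
Ftool [ 5.34 -2.71  5.29]
Mz [0.175 0.077] 0.126 T6 [-0.5339 -0.455 ] [0.1 7.3 2.1]
```

```bash
cat > b.py <<'E'
from h import *
L=[];F=[]
for i in range(8):
    read_camera("side"); s=sense(); L.append(s['moment'][2]); F.append(s['wrist_force'])
print(s['clock'],np.round(L,3),np.mean(L).round(3),np.mean(F,0).round(2),s['tau'][5])
E
python3 b.py
```

```text
8.3 [0.05  0.064 0.016 0.064 0.044 0.021 0.004 0.038] 0.038 [0.08 6.83 2.42] 0.03364497679285705
```

Request:
arm_command --xyz '[[0,0,0],[0,0,0],[0,0,0],[0,5e-05,0]]' --rotation '[[0,1.2,0],[0,2.4,0],[0,3.6,0],[0,4.8,0]]' --gripper '[0.25,0.25,0.25,0.25]'

```text
clock: 8.7
eef_pos: [0.4395, -0.0353, 0.2417]
ee_rot: [-1.491, -0.582, 0.58]
wrist_force: [0.5, 8.0, 2.7]
finger_gap: 0.032
```

```bash
python3 s.py
```

```text
8.7 [-2.560e-01 -1.100e-02  1.955e+00  1.000e-03  1.198e+00 -1.000e+00] [ 0.4395 -0.0353  0.2417] F [0.46 8.03 2.67] M [ 1.508 -0.285  0.122] tau [ -3.7078 -48.2372 -49.9987  -2.4792  -0.2651  -0.5218] 0.032
Ftool [ 5.78 -2.67  5.6 ]
Mz [0.122 0.11 ] 0.116 T6 [-0.5218 -0.4193] [0.6 8.2 1.5]
```

Request:
arm_command --xyz '[[0,0,0],[0,0,0],[0,0,0],[0,-5e-05,0]]' --rotation '[[0,-1.2,0],[0,-2.4,0],[0,-3.6,0],[0,-4.8,0]]' --gripper '[0.25,0.25,0.25,0.25]'

```text
clock: 9.15
eef_pos: [0.4394, -0.0354, 0.2417]
ee_rot: [-1.472, -0.648, 0.647]
wrist_force: [-0.2, 7.4, 0.8]
finger_gap: 0.0318
```

```bash
python3 s.py
```

```text
9.15 [-2.560e-01 -1.200e-02  1.955e+00  1.000e-03  1.198e+00 -1.085e+00] [ 0.4394 -0.0354  0.2417] F [-0.15  7.43  0.82] M [ 1.316 -0.288 -0.079] tau [ -2.7459 -48.567  -50.3747  -2.1552  -0.299    0.573 ] 0.0318
Ftool [ 5.38 -0.81  5.13]
Mz [-0.079 -0.054] -0.067 T6 [0.573  0.4695] [0.1 6.8 1.9]
```

Request:
arm_command --xyz '[[0,0,0],[0,0,0],[0.0004,0,0.0004],[0.0007,0,0.0007]]' --rotation '[[0,0,0],[0,0,0],[0,0,0],[0,0,0]]' --gripper '[0.47,0.47,0.47,0.47]'

```text
clock: 9.6
eef_pos: [0.4392, -0.0346, 0.2414]
ee_rot: [-1.473, -0.646, 0.646]
wrist_force: [-0.8, -1.0, 0.4]
finger_gap: 0.0403
```

```bash
python3 s.py
```

```text
9.6 [-0.254 -0.012  1.955 -0.     1.198 -1.081] [ 0.4392 -0.0346  0.2414] F [-0.79 -1.01  0.38] M [ 0.049  0.044 -0.031] tau [-1.70600e-01 -4.92709e+01 -5.04051e+01 -1.60000e-02 -7.00000e-03
 -3.38000e-02] 0.0403
Ftool [-1.28 -0.38 -0.1 ]
Mz [-0.031  0.04 ] 0.005 T6 [-0.0338 -0.032 ] [0.8 0.9 0. ]
```

Request:
arm_command --xyz '[[0,0,0],[0,0,0],[0,0,0]]' --rotation '[[0,0,0],[0,0,0],[0,0,0]]' --gripper '[0.33,0.33,0.33]' --grip_force 20

```text
clock: 9.95
eef_pos: [0.4391, -0.0346, 0.2415]
ee_rot: [-1.473, -0.646, 0.646]
wrist_force: [-3.3, -2.5, 4.1]
finger_gap: 0.0321
```

```bash
python3 s.py
```

```text
9.95 [-0.254 -0.012  1.955 -0.     1.198 -1.081] [ 0.4391 -0.0346  0.2415] F [-3.33 -2.5   4.08] M [-0.371  0.6   -0.067] tau [ 1.05420e+00 -4.76355e+01 -5.00432e+01  8.73600e-01 -8.75800e-01
 -3.54000e-02] 0.0321
Ftool [-4.09 -4.08  0.76]
Mz [-0.067 -0.02 ] -0.044 T6 [-0.0354 -0.0363] [-2.6 -2.5  5.1]
```

Request:
arm_command --xyz '[[-0.0001,-0.0002,0],[-0.0001,-0.0003,0],[-0.0001,-0.0003,0],[-0.0001,-0.00035,0],[-0.0001,-0.0004,0],[-0.0001,-0.0004,0],[-0.0001,-0.00045,0],[-0.0001,-0.0005,0]]' --rotation '[[0,-1.2,0],[0,-2.4,0],[0,-3.6,0],[0,-4.8,0],[0,-6,0],[0,-7.2,0],[0,-8.4,0],[0,-9.6,0]]' --gripper '[0.33,0.33,0.33,0.33,0.33,0.33,0.33,0.33]'

```text
clock: 10.8
eef_pos: [0.439, -0.0347, 0.2418]
ee_rot: [-1.427, -0.776, 0.777]
wrist_force: [-2.5, -5.5, -2.9]
finger_gap: 0.0315
```

```bash
python3 s.py
```

```text
10.8 [-0.254 -0.012  1.955 -0.     1.199 -1.251] [ 0.439  -0.0347  0.2418] F [-2.5  -5.54 -2.95] M [-0.713  0.281 -0.088] tau [  2.5348 -50.7275 -52.3247   1.5411  -0.2588   0.613 ] 0.0315
Ftool [-6.01  2.95 -0.92]
Mz [-0.088 -0.044] -0.066 T6 [0.613  0.4892] [-2.2 -4.9 -3.2]
```

Request:
arm_command --xyz '[[0,0,0],[0,0,0],[0,-5e-05,0],[0,-0.0001,0],[0,-0.0001,0],[0,-0.0001,0],[0,-0.00015,0],[0,-0.00015,0],[0,-0.0002,0],[0,-0.0002,0]]' --rotation '[[0,-1.2,0],[0,-2.4,0],[0,-3.6,0],[0,-4.8,0],[0,-6,0],[0,-7.2,0],[0,-8.4,0],[0,-9.6,0],[0,-10.8,0],[0,-12,0]]' --gripper '[0.33,0.33,0.33,0.33,0.33,0.33,0.33,0.33,0.33,0.33]'

```text
clock: 11.85
eef_pos: [0.4389, -0.0349, 0.2418]
ee_rot: [-1.36, -0.935, 0.937]
wrist_force: [-4.7, -8.3, -4.1]
finger_gap: 0.0322
```

```bash
python3 s.py
```

```text
11.85 [-2.540e-01 -1.200e-02  1.955e+00 -1.000e-03  1.200e+00 -1.460e+00] [ 0.4389 -0.0349  0.2418] F [-4.74 -8.26 -4.1 ] M [-1.232  0.558 -0.068] tau [  4.0222 -50.8929 -52.8355   2.5603  -0.488    0.6287] 0.0322
Ftool [-9.4   4.11  1.48]
Mz [-0.068 -0.031] -0.049 T6 [0.6287 0.4932] [-4.7 -8.1 -3.2]
```

Request:
arm_command --xyz '[[-0.0003,0.0002,0],[-0.0004,0.0001,0],[-0.0004,0,0],[-0.0004,-0.0001,0],[-0.0004,-0.00015,0],[-0.0004,-0.0002,0],[-0.0004,-0.00025,0],[-0.0004,-0.0003,0]]' --rotation '[[0,-4,0],[0,-8,0],[0,-12,0],[0,-16,0],[0,-20,0],[0,-24,0],[0,-28,0],[0,-32,0]]' --gripper '[0.33,0.33,0.33,0.33,0.33,0.33,0.33,0.33]'

```text
clock: 12.7
eef_pos: [0.4388, -0.0356, 0.2422]
ee_rot: [-1.111, -1.35, 1.354]
wrist_force: [-4.2, -14.9, -3.1]
finger_gap: 0.0318
```

```bash
python3 s.py
```

```text
12.7 [-2.560e-01 -1.300e-02  1.955e+00 -2.000e-03  1.200e+00 -2.021e+00] [ 0.4388 -0.0356  0.2422] F [ -4.22 -14.91  -3.11] M [-2.126  0.64  -0.097] tau [  6.4073 -50.6925 -51.9663   4.0497  -0.0729   2.2404] 0.0318
Ftool [-13.8    3.14   7.04]
Mz [-0.097 -0.064] -0.081 T6 [2.2404 1.7815] [ -3.8 -13.3  -4.2]
```

Request:
arm_command --xyz '[[0,0,0],[0,0,0],[-0.0006,0,-0.001],[-0.0013,0,-0.002],[-0.0013,0,-0.002]]' --rotation '[[0,0,0],[0,0,0],[0,0,0],[0,0,0],[0,0,0]]' --gripper '[0.47,0.47,0.47,0.47,0.47]'

```text
clock: 13.25
eef_pos: [0.4414, -0.0359, 0.2425]
ee_rot: [-1.112, -1.35, 1.349]
wrist_force: [-0.3, -0.9, 0.4]
finger_gap: 0.0399
```

```bash
python3 s.py
```

```text
13.25 [-0.255 -0.008  1.949  0.     1.2   -2.018] [ 0.4414 -0.0359  0.2425] F [-0.3  -0.86  0.4 ] M [-0.031 -0.027 -0.051] tau [ 4.30000e-03 -4.95769e+01 -5.05358e+01  1.05000e-02 -1.54000e-02
 -1.42000e-02] 0.0399
Ftool [-0.79 -0.4   0.46]
Mz [-0.051  0.013] -0.019 T6 [-0.0142 -0.0082] [-0.3  0.1  0.5]
```

Request:
arm_command --xyz '[[-0.0006,0,0.0003],[-0.0006,0,0.0003],[-0.0006,0,0.0003],[-0.0006,0,0.0003]]' --rotation '[[0,0,0],[0,0,0],[0,0,0],[0,0,0]]' --gripper '[0.45,0.33,0.33,0.33]'

```text
clock: 13.7
eef_pos: [0.4409, -0.0363, 0.2424]
ee_rot: [-1.111, -1.349, 1.349]
wrist_force: [-2.2, 5.6, 3.4]
finger_gap: 0.032
```

```bash
python3 s.py
```

```text
13.7 [-2.570e-01 -9.000e-03  1.950e+00  1.000e-03  1.201e+00 -2.020e+00] [ 0.4409 -0.0363  0.2424] F [-2.22  5.64  3.38] M [ 0.87   0.433 -0.001] tau [-2.00490e+00 -4.83718e+01 -5.09898e+01 -1.17060e+00 -1.19440e+00
  4.80000e-03] 0.032
Ftool [ 5.96 -3.37  1.1 ]
Mz [-0.001 -0.001] -0.001 T6 [0.0048 0.0058] [-2.3  5.6  3.3]
```

Request:
arm_command --xyz '[[0.0002,-0.0001,0],[0.0003,-0.0001,0],[0.0003,-0.0001,0],[0.0003,-0.0001,0],[0.0003,-0.0001,0],[0.0003,-5e-05,0],[0.0003,-5e-05,0],[0.0003,0,0],[0.0003,0,0],[0.0003,0,0]]' --rotation '[[0,1.2,0],[0,2.4,0],[0,3.6,0],[0,4.8,0],[0,6,0],[0,7.2,0],[0,8.4,0],[0,9.6,0],[0,10.8,0],[0,12,0]]' --gripper '[0.33,0.33,0.33,0.33,0.33,0.33,0.33,0.33,0.33,0.33]'

```text
clock: 14.75
eef_pos: [0.4409, -0.0362, 0.2424]
ee_rot: [-1.218, -1.195, 1.195]
wrist_force: [-3.8, 4.0, 1.7]
finger_gap: 0.032
```

```bash
python3 s.py
```

```text
14.75 [-0.256 -0.009  1.95   0.     1.2   -1.808] [ 0.4409 -0.0362  0.2424] F [-3.79  4.02  1.66] M [0.654 0.512 0.041] tau [ -1.5245 -49.1014 -51.9209  -0.83    -1.3123  -0.6548] 0.032
Ftool [ 3.94 -1.66  3.86]
Mz [0.041 0.045] 0.043 T6 [-0.6548 -0.5099] [-3.8  3.2  2. ]
```

Request:
arm_command --xyz '[[0,0,0],[0,5e-05,0],[0,5e-05,0],[0,0.0001,0],[0,0.0001,0],[0,0.0001,0],[0,0.00015,0],[0,0.00015,0],[0,0.0002,0],[0,0.0002,0]]' --rotation '[[0,1.2,0],[0,2.4,0],[0,3.6,0],[0,4.8,0],[0,6,0],[0,7.2,0],[0,8.4,0],[0,9.6,0],[0,10.8,0],[0,12,0]]' --gripper '[0.33,0.33,0.33,0.33,0.33,0.33,0.33,0.33,0.33,0.33]'

```text
clock: 15.8
eef_pos: [0.4409, -0.0362, 0.2423]
ee_rot: [-1.308, -1.039, 1.039]
wrist_force: [-4.6, 4.2, 2.5]
finger_gap: 0.032
```

```bash
python3 s.py
```

```text
15.8 [-0.256 -0.009  1.95   0.     1.2   -1.599] [ 0.4409 -0.0362  0.2423] F [-4.63  4.17  2.46] M [0.714 0.576 0.105] tau [ -1.6239 -48.6606 -51.6551  -0.8648  -1.421   -0.6246] 0.032
Ftool [ 3.01 -2.46  5.46]
Mz [0.105 0.023] 0.064 T6 [-0.6246 -0.5005] [-3.6  3.4  3.5]
```

Request:
arm_command --xyz '[[0,0,0],[0,0,0],[0,0,0],[0,0,0],[0,5e-05,0],[0,5e-05,0],[0,0.0001,0],[0,0.0001,0],[0,0.00015,0],[0,0.00015,0]]' --rotation '[[0,1.2,0],[0,2.4,0],[0,3.6,0],[0,4.8,0],[0,6,0],[0,7.2,0],[0,8.4,0],[0,9.6,0],[0,10.8,0],[0,12,0]]' --gripper '[0.33,0.33,0.33,0.33,0.33,0.33,0.33,0.33,0.33,0.33]'

```text
clock: 16.85
eef_pos: [0.441, -0.0362, 0.2421]
ee_rot: [-1.385, -0.881, 0.881]
wrist_force: [-3.2, 3.7, 4.7]
finger_gap: 0.0319
```

```bash
python3 s.py
```

```text
16.85 [-0.256 -0.008  1.951  0.     1.199 -1.39 ] [ 0.441  -0.0362  0.2421] F [-3.24  3.74  4.73] M [0.75  0.56  0.086] tau [ -1.7143 -48.3376 -51.3521  -0.8953  -1.4223  -0.5862] 0.0319
Ftool [ 2.01 -4.73  4.52]
Mz [0.086 0.036] 0.061 T6 [-0.5862 -0.4861] [-3.7  3.7  3.7]
```

Request:
arm_command --xyz '[[0,0,0],[0,0,0],[0,0,0],[0,0,0],[0,5e-05,0],[0,5e-05,0],[0,0.0001,0],[0,0.0001,0],[0,0.00015,0],[0,0.00015,0]]' --rotation '[[0,1.2,0],[0,2.4,0],[0,3.6,0],[0,4.8,0],[0,6,0],[0,7.2,0],[0,8.4,0],[0,9.6,0],[0,10.8,0],[0,12,0]]' --gripper '[0.33,0.33,0.33,0.33,0.33,0.33,0.33,0.33,0.33,0.33]'

```text
clock: 17.9
eef_pos: [0.441, -0.0362, 0.2421]
ee_rot: [-1.448, -0.721, 0.721]
wrist_force: [-3.5, 4.4, 4.8]
finger_gap: 0.0324
```

```bash
python3 s.py
```

```text
17.9 [-0.256 -0.008  1.951  0.     1.199 -1.18 ] [ 0.441  -0.0362  0.2421] F [-3.53  4.39  4.75] M [0.754 0.507 0.116] tau [ -1.8115 -47.9455 -50.9824  -0.9125  -1.4158  -0.5462] 0.0324
Ftool [ 1.38 -4.75  5.47]
Mz [0.116 0.05 ] 0.083 T6 [-0.5462 -0.4531] [-4.1  3.8  4.5]
```

Request:
arm_command --xyz '[[0,-0.0002,0],[0,-0.0003,0],[0,-0.0003,0],[0,-0.0004,0],[0,-0.0004,0],[0,-0.0004,0],[0,-0.0005,0],[0,-0.0005,0],[0,-0.0006,0],[0,-0.0006,0]]' --rotation '[[0,-2.4,0],[0,-4.8,0],[0,-7.2,0],[0,-9.6,0],[0,-12,0],[0,-14.4,0],[0,-16.8,0],[0,-18,0],[0,-19.2,0],[0,-20.4,0]]' --gripper '[0.33,0.33,0.33,0.33,0.33,0.33,0.33,0.33,0.33,0.33]'

```text
clock: 18.95
eef_pos: [0.441, -0.0362, 0.2424]
ee_rot: [-1.332, -0.994, 0.994]
wrist_force: [-2.0, 3.6, -1.9]
finger_gap: 0.0319
```

```bash
python3 s.py
```

```text
18.95 [-0.256 -0.009  1.95   0.     1.2   -1.538] [ 0.441  -0.0362  0.2424] F [-2.02  3.57 -1.91] M [ 0.654  0.219 -0.053] tau [ -1.3831 -50.7023 -52.5964  -0.9337  -0.688    0.6803] 0.0319
Ftool [2.85 1.91 2.95]
Mz [-0.053 -0.01 ] -0.032 T6 [0.6803 0.7147] [-1.4  3.7 -2.5]
```

Request:
arm_command --xyz '[[0,0,0],[0,0,0],[0,-0.0001,0],[0,-0.0001,0],[0,-0.0002,0],[0,-0.0002,0],[0,-0.0003,0],[0,-0.0004,0]]' --rotation '[[0,-4,0],[0,-8,0],[0,-12,0],[0,-16,0],[0,-20,0],[0,-24,0],[0,-28,0],[0,-32,0]]' --gripper '[0.33,0.33,0.33,0.33,0.33,0.33,0.33,0.33]'

```text
clock: 19.8
eef_pos: [0.4409, -0.0362, 0.2429]
ee_rot: [-1.068, -1.406, 1.406]
wrist_force: [-1.5, 4.6, -1.4]
finger_gap: 0.0322
```

```bash
python3 s.py
```

```text
19.8 [-0.257 -0.009  1.95   0.     1.201 -2.099] [ 0.4409 -0.0362  0.2429] F [-1.53  4.63 -1.37] M [ 0.547  0.334 -0.055] tau [ -1.3208 -50.5708 -52.6518  -0.8486  -0.8241   2.2719] 0.0322
Ftool [4.87 1.37 0.24]
Mz [-0.055  0.014] -0.02 T6 [2.2719 2.2357] [-1.2  3.5 -2.2]
```

Request:
arm_command --xyz '[[0,0,0],[0,0,0],[0,0,0],[0,0,0],[0,5e-05,0],[0,5e-05,0],[0,0.0001,0],[0,0.0001,0],[0,0.00015,0],[0,0.00015,0]]' --rotation '[[0,1.2,0],[0,2.4,0],[0,3.6,0],[0,4.8,0],[0,6,0],[0,7.2,0],[0,8.4,0],[0,9.6,0],[0,10.8,0],[0,12,0]]' --gripper '[0.33,0.33,0.33,0.33,0.33,0.33,0.33,0.33,0.33,0.33]'

```text
clock: 20.85
eef_pos: [0.4409, -0.0362, 0.2428]
ee_rot: [-1.181, -1.251, 1.251]
wrist_force: [-2.0, 3.4, -3.7]
finger_gap: 0.0321
```

```bash
python3 s.py
```

```text
20.85 [-0.256 -0.009  1.95   0.     1.201 -1.885] [ 0.4409 -0.0362  0.2428] F [-2.04  3.37 -3.66] M [0.672 0.318 0.036] tau [ -1.3464 -51.0306 -53.1727  -0.7993  -0.8494  -0.657 ] 0.0321
Ftool [3.49 3.67 1.84]
Mz [0.036 0.033] 0.034 T6 [-0.657  -0.6872] [-1.9  2.3 -2. ]
```

Request:
arm_command --xyz '[[0,0.0001,0],[0,0.0001,0],[0,0.00015,0],[0,0.00015,0],[0,0.0002,0],[0,0.0002,0],[0,0.00025,0],[0,0.00025,0],[0,0.0003,0],[0,0.0003,0]]' --rotation '[[0,1.2,0],[0,2.4,0],[0,3.6,0],[0,4.8,0],[0,6,0],[0,7.2,0],[0,8.4,0],[0,9.6,0],[0,10.8,0],[0,12,0]]' --gripper '[0.33,0.33,0.33,0.33,0.33,0.33,0.33,0.33,0.33,0.33]'

```text
clock: 21.9
eef_pos: [0.4409, -0.0362, 0.2425]
ee_rot: [-1.277, -1.097, 1.096]
wrist_force: [-2.9, 3.0, -0.3]
finger_gap: 0.032
```

```bash
python3 s.py
```

```text
21.9 [-0.256 -0.009  1.95   0.     1.2   -1.675] [ 0.4409 -0.0362  0.2425] F [-2.9   3.02 -0.25] M [0.723 0.481 0.023] tau [ -1.6003 -50.3928 -53.0386  -0.9085  -1.1771  -0.658 ] 0.032
Ftool [2.54 0.25 3.33]
Mz [0.023 0.053] 0.038 T6 [-0.658  -0.6881] [-3.   3.3 -0.6]
```

Request:
arm_command --xyz '[[0,0,0],[0,5e-05,0],[0,5e-05,0],[0,0.0001,0],[0,0.0001,0],[0,0.0001,0],[0,0.00015,0],[0,0.00015,0],[0,0.0002,0],[0,0.0002,0]]' --rotation '[[0,1.2,0],[0,2.4,0],[0,3.6,0],[0,4.8,0],[0,6,0],[0,7.2,0],[0,8.4,0],[0,9.6,0],[0,10.8,0],[0,12,0]]' --gripper '[0.33,0.33,0.33,0.33,0.33,0.33,0.33,0.33,0.33,0.33]'

```text
clock: 22.95
eef_pos: [0.441, -0.0362, 0.2423]
ee_rot: [-1.359, -0.939, 0.939]
wrist_force: [-3.8, 4.1, 0.0]
finger_gap: 0.032
```

```bash
python3 s.py
```

```text
22.95 [-0.256 -0.009  1.95   0.     1.2   -1.466] [ 0.441  -0.0362  0.2423] F [-3.79  4.13  0.01] M [0.716 0.461 0.045] tau [ -1.7288 -49.9952 -52.8057  -0.9646  -1.2805  -0.6341] 0.032
Ftool [ 2.52 -0.01  5.  ]
Mz [0.045 0.057] 0.051 T6 [-0.6341 -0.5051] [-2.9  3.8 -0.3]
```

Request:
arm_command --xyz '[[0,0,0],[0,5e-05,0],[0,5e-05,0],[0,0.0001,0],[0,0.0001,0],[0,0.0001,0],[0,0.00015,0],[0,0.00015,0]]' --rotation '[[0,1.2,0],[0,2.4,0],[0,3.6,0],[0,4.8,0],[0,6,0],[0,7.2,0],[0,8.4,0],[0,9.6,0]]' --gripper '[0.33,0.33,0.33,0.33,0.33,0.33,0.33,0.33]'

```text
clock: 23.8
eef_pos: [0.441, -0.0362, 0.2422]
ee_rot: [-1.414, -0.812, 0.811]
wrist_force: [-3.0, 4.7, 0.6]
finger_gap: 0.0318
```

```bash
python3 s.py
```

```text
23.8 [-0.256 -0.008  1.95   0.     1.199 -1.298] [ 0.441  -0.0362  0.2422] F [-3.01  4.66  0.61] M [0.834 0.446 0.084] tau [ -1.8139 -49.6216 -52.5162  -0.9882  -1.3241  -0.6037] 0.0318
Ftool [ 2.51 -0.61  4.95]
Mz [0.084 0.067] 0.076 T6 [-0.6037 -0.4863] [-4.4  4.4  0.7]
```

Request:
arm_command --xyz '[[0,0,0],[0,0,0],[0,0,0]]' --rotation '[[0,0,0],[0,0,0],[0,0,0]]' --gripper '[0.6,0.75,0.75]'

```text
clock: 24.15
eef_pos: [0.4411, -0.0364, 0.2423]
ee_rot: [-1.414, -0.813, 0.812]
wrist_force: [-0.3, 0.0, 0.5]
finger_gap: 0.0643
```

```bash
python3 s.py; python3 - <<'E'
from h import *
import cell; print(cell.tcp_to_tips)
p,d=read_camera("side"); W=cloud("side",d); cv2.imwrite("pics/side2.png",cv2.resize(p[80:220,225:385,::-1],None,fx=4,fy=4,interpolation=cv2.INTER_CUBIC)); np.save("side2W.npy",W)
g=np.hypot(W[...,0]-.441,W[...,1]+.0362)
m=(g<.075)&(W[...,2]>.03)&(W[...,2]<.16)
# dark fingers
dark=p.max(2)<70
for a,b in zip(np.arange(.04,.13,.006),np.arange(.046,.136,.006)):
    k=m&dark&(W[...,2]>=a)&(W[...,2]<b)&(g>.022); print(a.round(3),k.sum(),W[k].mean(0).round(3) if k.any() else '')
E
```

```text
24.15 [-0.257 -0.008  1.95  -0.     1.199 -1.3  ] [ 0.4411 -0.0364  0.2423] F [-0.27  0.01  0.46] M [0.025 0.059 0.016] tau [ 9.70000e-03 -4.96322e+01 -5.04282e+01 -1.23000e-02 -1.99000e-02
  1.39000e-02] 0.0643
Ftool [-0.13 -0.46  0.24]
Mz [ 0.016 -0.006] 0.005 T6 [0.0139 0.0081] [ 0.5  0.1 -0.9]
0.1734
0.04 0 
0.046 1 [ 0.423 -0.05   0.047]
0.052 0 
0.058 0 
0.064 0 
0.07 0 
0.076 13 [ 0.452 -0.019  0.08 ]
0.082 25 [ 0.448 -0.032  0.086]
0.088 29 [ 0.444 -0.041  0.091]
0.094 30 [ 0.445 -0.038  0.097]
0.1 37 [ 0.444 -0.043  0.103]
0.106 35 [ 0.446 -0.04   0.109]
0.112 19 [ 0.451 -0.032  0.115]
0.118 43 [ 0.447 -0.044  0.121]
0.124 66 [ 0.442 -0.05   0.127]
```

View pics/side2.png

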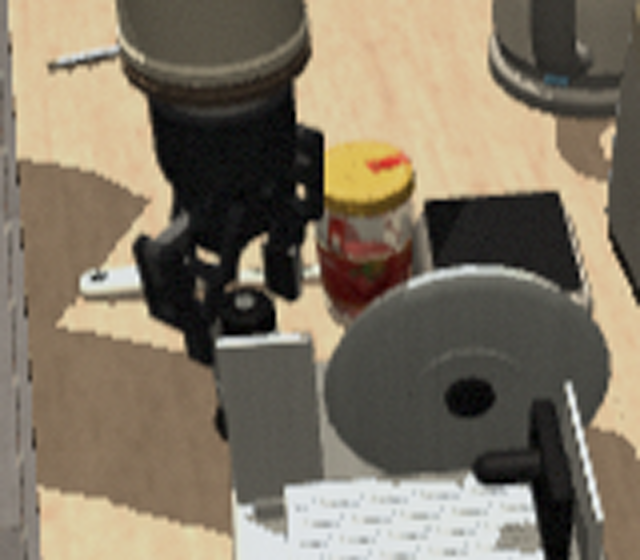

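Request:
arm_command --xyz '[[0,0.01,0],[0,0.02,0],[0,0.0278,0],[0,0.0278,0],[0,0.0278,0]]' --rotation '[[0,0,0],[0,0,0],[0,0,0],[0,0,0],[0,0,0]]' --gripper '[0.75,0.75,0.75,0.62,0.62]'

```text
clock: 24.75
eef_pos: [0.441, -0.0362, 0.2141]
ee_rot: [-1.413, -0.812, 0.813]
wrist_force: [-0.6, -0.2, 0.2]
finger_gap: 0.0529
```

```bash
python3 s.py
```

```text
24.75 [-0.256  0.027  1.98   0.     1.135 -1.3  ] [ 0.441  -0.0362  0.2141] F [-0.59 -0.15  0.16] M [ 0.009  0.02  -0.044] tau [-1.83000e-02 -4.99773e+01 -4.74845e+01 -1.00000e-03 -9.23000e-02
  3.00000e-04] 0.0529
Ftool [-0.43 -0.16  0.43]
Mz [-0.044 -0.029] -0.037 T6 [0.0003 0.0001] [-0.1  0.8  0.5]
```

Request:
arm_command --xyz '[[0,0,0],[0,0,0],[0,0,0],[0,0,0]]' --rotation '[[0,0,0],[0,0,0],[0,0,0],[0,0,0]]' --gripper '[0.58,0.5,0.5,0.5]' --grip_force 20

```text
clock: 25.2
eef_pos: [0.4411, -0.0362, 0.2146]
ee_rot: [-1.414, -0.813, 0.812]
wrist_force: [-0.4, 1.1, 4.6]
finger_gap: 0.0445
```

```bash
python3 s.py
```

```text
25.2 [-0.256  0.026  1.979  0.     1.135 -1.3  ] [ 0.4411 -0.0362  0.2146] F [-0.42  1.06  4.6 ] M [-0.01   0.076  0.019] tau [-8.16000e-02 -4.90312e+01 -4.68679e+01 -2.66000e-02 -1.72300e-01
 -3.00000e-04] 0.0445
Ftool [ 0.71 -4.6   0.89]
Mz [0.019 0.005] 0.012 T6 [-0.0003 -0.0003] [-0.1 -0.5  5.4]
```

Request:
arm_command --xyz '[[0,-0.0001,0],[0,0,0],[0,0,0],[0,0.0001,0],[0,0.0002,0],[0,0.0003,0],[0,0.0004,0],[0,0.0005,0],[0,0.0005,0],[0,0.0006,0]]' --rotation '[[0,5,0],[0,10,0],[0,15,0],[0,20,0],[0,25,0],[0,30,0],[0,35,0],[0,40,0],[0,45,0],[0,50,0]]' --gripper '[0.5,0.5,0.5,0.5,0.5,0.5,0.5,0.5,0.5,0.5]'

```text
clock: 26.25
eef_pos: [0.441, -0.0363, 0.2138]
ee_rot: [-1.567, -0.132, 0.131]
wrist_force: [-0.7, -0.4, 3.9]
finger_gap: 0.0446
```

```bash
python3 s.py
```

```text
26.25 [-0.257  0.027  1.98  -0.     1.134 -0.424] [ 0.441  -0.0363  0.2138] F [-0.74 -0.4   3.86] M [-0.132  0.138  0.105] tau [  0.421  -49.5643 -47.2663   0.3358  -0.1527  -2.8512] 0.0446
Ftool [-0.8  -3.86 -0.27]
Mz [ 0.105 -0.027] 0.039 T6 [-2.8512 -2.8288] [-0.2 -0.8  3.7]
```

Request:
arm_command --xyz '[[0,0,0],[0,5e-05,0],[0,0.0001,0],[0,0.0001,0]]' --rotation '[[0,3,0],[0,6,0],[0,9,0],[0,12,0]]' --gripper '[0.5,0.5,0.5,0.5]'

```text
clock: 26.7
eef_pos: [0.4409, -0.0363, 0.2137]
ee_rot: [-1.571, 0.03, -0.03]
wrist_force: [-2.2, -1.4, 3.3]
finger_gap: 0.0443
```

```bash
python3 s.py
```

```text
26.7 [-0.257  0.028  1.98  -0.     1.134 -0.218] [ 0.4409 -0.0363  0.2137] F [-2.18 -1.39  3.28] M [-0.261  0.06   0.032] tau [  0.5588 -49.9555 -47.5241   0.4115  -0.0813  -1.6993] 0.0443
Ftool [-2.12 -3.28 -1.48]
Mz [ 0.032 -0.065] -0.017 T6 [-1.6993 -1.6107] [-1.6 -2.2  2.9]
```

Request:
arm_command --xyz '[[0,0,0],[0,5e-05,0],[0,0.0001,0],[0,0.0002,0]]' --rotation '[[0,3,0],[0,6,0],[0,9,0],[0,12,0]]' --gripper '[0.5,0.5,0.5,0.5]'

```text
clock: 27.15
eef_pos: [0.4409, -0.0363, 0.2134]
ee_rot: [-1.562, 0.194, -0.194]
wrist_force: [-1.7, -1.3, 3.3]
finger_gap: 0.0445
```

```bash
python3 s.py
```

```text
27.15 [-0.257  0.028  1.98  -0.     1.133 -0.009] [ 0.4409 -0.0363  0.2134] F [-1.67 -1.25  3.3 ] M [-0.204  0.211  0.034] tau [  0.6025 -49.6956 -47.4496   0.4638  -0.2144  -1.7002] 0.0445
Ftool [-1.31 -3.3  -1.63]
Mz [ 0.034 -0.002] 0.016 T6 [-1.7002 -1.5782] [-0.7 -1.9  2.1]
```

74° turned, no stop yet; continuing.

Request:
arm_command --xyz '[[0,0,0],[0,5e-05,0],[0,0.0001,0]]' --rotation '[[0,3,0],[0,6,0],[0,9,0]]' --gripper '[0.5,0.5,0.5]'

```text
clock: 27.5
eef_pos: [0.4409, -0.0363, 0.2133]
ee_rot: [-1.548, 0.317, -0.317]
wrist_force: [-1.4, -2.3, 2.4]
finger_gap: 0.0445
```

```bash
python3 s.py
```

```text
27.5 [-0.257  0.028  1.981 -0.     1.133  0.147] [ 0.4409 -0.0363  0.2133] F [-1.39 -2.26  2.45] M [-0.243  0.173  0.056] tau [  0.6663 -49.9373 -47.6682   0.5073  -0.2105  -1.7065] 0.0445
Ftool [-0.39 -2.45 -2.62]
Mz [ 0.056 -0.031] 0.013 T6 [-1.7065 -1.5526] [-1.8 -1.5  2.6]
```

Request:
arm_command --xyz '[[0,0,0],[0,5e-05,0],[0,0.0001,0]]' --rotation '[[0,3,0],[0,6,0],[0,9,0]]' --gripper '[0.5,0.5,0.5]'

```text
clock: 27.85
eef_pos: [0.4409, -0.0363, 0.2132]
ee_rot: [-1.526, 0.439, -0.439]
wrist_force: [-1.5, -1.1, 2.3]
finger_gap: 0.0442
```

```bash
python3 s.py
```

```text
27.85 [-0.257  0.028  1.981 -0.     1.133  0.304] [ 0.4409 -0.0363  0.2132] F [-1.54 -1.11  2.26] M [-0.238  0.168  0.516] tau [  0.2518 -50.0371 -47.7621   0.6178  -0.2214  -1.3615] 0.0442
Ftool [-0.71 -2.26 -1.76]
Mz [0.516 0.461] 0.488 T6 [-1.3615 -0.9217] [-1.2 -1.1  2.4]
```

Request:
arm_command --xyz '[[0,0,0],[0,0,0],[0,0,0],[0,-0.02,0],[0,-0.06,0],[0,-0.1,0],[0,-0.12,0],[0,-0.12,0]]' --rotation '[[0,0,0],[0,0,0],[0,0,0],[0,0,0],[0,0,0],[0,0,0],[0,0,0],[0,0,0]]' --gripper '[0.7,0.8,0.8,0.8,0.8,0.8,0.8,0.8]'

```text
clock: 28.7
eef_pos: [0.4413, -0.0363, 0.3361]
ee_rot: [-1.525, 0.436, -0.443]
wrist_force: [0.7, -0.9, -0.1]
finger_gap: 0.0681
```

```bash
python3 s.py; python3 - <<'E'
from h import *
p,d=read_camera("side"); cv2.imwrite("pics/side3.png",cv2.resize(p[80:280,225:425,::-1],None,fx=3,fy=3,interpolation=cv2.INTER_CUBIC)); W=cloud("side",d); W0=np.load("sideW.npy")
for c in((292,255),(376,250),(316,122),(340,300)): print(c,(W[c[1]-2:c[1]+3,c[0]-2:c[0]+3].mean((0,1))-W0[c[1]-2:c[1]+3,c[0]-2:c[0]+3].mean((0,1))).round(4))
a=cv2.cvtColor(cv2.imread("pics/side0.png"),6).astype(np.float32)[215:275,270:395]; b=cv2.cvtColor(p[:,:,::-1].copy(),6).astype(np.float32)[215:275,270:395]
print(cv2.phaseCorrelate(a,b))
E
```

```text
28.7 [-0.256 -0.096  1.83   0.     1.403  0.304] [ 0.4413 -0.0363  0.3361] F [ 0.71 -0.94 -0.13] M [ 0.004  0.008 -0.076] tau [ 8.65000e-02 -4.82856e+01 -5.75277e+01 -4.10000e-03  1.28060e+00
  4.75000e-02] 0.0681
Ftool [ 1.1   0.13 -0.42]
Mz [-0.076 -0.014] -0.045 T6 [0.0475 0.0012] [-0.1  0.7 -0.4]
(292, 255) [ 0.     -0.0001  0.0002]
(376, 250) [ 0.      0.0002 -0.0002]
(316, 122) [-0.      0.0003 -0.0002]
(340, 300) [ 0.      0.     -0.0001]
((0.7205837521314393, 0.06567417802006759), 0.925525165049235)
```

View pics/side3.png

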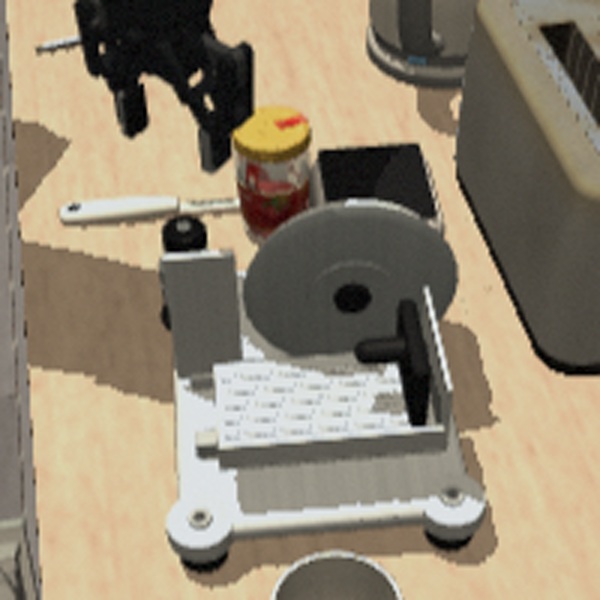

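```bash
python3 -c "
from cell import *
print(hand_in())"
```

```text
the job is handed in; nothing more can be done
None
```

I set the foot so it bears lightly, turned the lock nut until it hit its stop, backed the gripper clear and handed the job in at about 29 s. I never measured the foot's load directly.

- **Foot:** I found contact by feel, from the rise in wrist-joint torque while turning. The first attempts gave a false early contact, because the gripper was off-centre and pressing down on the knob. I re-centred it and repeated the scan with almost no downward force.
    - **Contact point:** In the repeat, the torque stayed flat until contact. I stopped about 0.29 rad past that point.
    - **Estimated load:** Drag while turning suggests about 2.3 to 3 N. The stated 2 N per 0.1 rad gives about 5.8 N. These two disagree by about a factor of two, but both are within the 0.8 to 8 N limits.
- **Lock nut:** It turned freely for about 1.6 rad, then the torque jumped from about 0.05 to 0.5 N m, which I took as the hard stop. The torque was still there when I let go. I did not check the nut's angle any other way.
- **Last checks:** The final side picture shows the gripper well clear and the slicer standing. It appears to have moved about 1 mm. The jar has not moved measurably; I judged the peeler and mug by eye from the side picture, and only the mug's rim was in view. The wrist force was back to about zero.

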